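Find the rattling parts case and hold it out

TASK

One of the three closed aluminium cases on the dark wooden board has a loose steel part inside, the other two are packed tight. Pick the cases up one at a time and shake them briskly to and fro lengthwise in the air a few times, standing each silent one back upright on the board, until you find the one that rattles; then hold that case out level, lid up, well clear above the middle of the black rubber mat (a hand's width or more), and finish there with the gripper still holding it, motionless. Leave the other things on the bench where they are.

Things in the scene. Friction and masses are not known exactly. Their poses are not given: they have to be found in the camera images.
- case_left_center (a point): Centre (half-way up) of the left case in the row (left is +y). Closed aluminium box 96 mm long (x), 60 wide (y), 48 high (z up); all alike. Centre 34 mm above the bench. Grip it across the 60 mm width; about 55 mm is free between neighbours.
- case_middle_center (a point): Centre (half-way up) of the middle case in the row (left is +y). Closed aluminium box 96 mm long (x), 60 wide (y), 48 high (z up); all alike. Centre 34 mm above the bench. Each case weighs 0.36 to 0.49 kg in all, including a 0.24 kg steel part. In two cases it is packed tight; in one, any of the three, it is a loose roller.
- case_right_center (a point): Centre (half-way up) of the right case in the row (left is +y). Closed aluminium box 96 mm long (x), 60 wide (y), 48 high (z up); all alike. Centre 34 mm above the bench. The loose roller (30 mm across, lying crosswise) rolls up to 27 mm either way along its case's length; shaken that way by 0.1 m or more it knocks on the end walls and after each stop stays near the far end, shifting the moment at the tool by about 0.1 N m.
- board: Flat dark wooden board fixed to the bench, 140 mm (x) by 360 mm (y), 10 mm thick, on which the three cases stand in a row along y, 115 mm apart. Their length runs along its x. Origin at the centre of its underside, z up.
- mat: Square black rubber mat fixed to the bench beyond the board, 120 x 120 mm, 4 mm thick. Origin at the centre of its underside, on the bench.
- wheel: Bystander, not needed: a loose felt polishing wheel lying flat, 90 mm across, 22 mm high with its brass bush. Origin at its underside on the bench.
- bung: Bystander, not needed: a loose cork bung, 42 mm across, 45 mm high. Origin at its underside on the bench.
Things that resemble listed ones, but are neither listed nor needed, are in the scene too. Leave any purple or turquoise look-alike of the part that bears case_left_center alone.

How it is judged (in metres and radians):
On the way, in this order (a step that is already met when the one before it is completed fails the run):
1. the case with the loose part is shaken in the air: the part runs to its front end (10 mm or more past the middle, along the case's +x) (((distance between roller_c0 and case_left_center below 0.04 m and height (world z) of case_left_center above 0.06 m and x of roller_c0 in the frame of case_left_center above 0.01 m) or (distance between roller_c0 and case_middle_center below 0.04 m and height (world z) of case_middle_center above 0.06 m and x of roller_c0 in the frame of case_middle_center above 0.01 m) or (distance between roller_c0 and case_right_center below 0.04 m and height (world z) of case_right_center above 0.06 m and x of roller_c0 in the frame of case_right_center above 0.01 m))).
2. the shaking goes on: the part runs back to the other end (10 mm or more past the middle) (((distance between roller_c0 and case_left_center below 0.04 m and height (world z) of case_left_center above 0.06 m and x of roller_c0 in the frame of case_left_center below -0.01 m) or (distance between roller_c0 and case_middle_center below 0.04 m and height (world z) of case_middle_center above 0.06 m and x of roller_c0 in the frame of case_middle_center below -0.01 m) or (distance between roller_c0 and case_right_center below 0.04 m and height (world z) of case_right_center above 0.06 m and x of roller_c0 in the frame of case_right_center below -0.01 m))).
At the end, for the whole second after the job is handed in: The rattling case is held in the fingers (over 3 N), still, level within 0.2 rad, its centre at least 100 mm above the bench and within 40 mm of the mat's centre seen from above; the two silent cases stand upright and at rest on the board, their centres over it (((distance between roller_c0 and case_left_center below 0.04 m and height (world z) of case_left_center above 0.1 m and horizontal distance between case_left_center and mat below 0.04 m and angle between case_left_center's own z axis and vertical below 0.2 rad and linear speed of case_left below 0.05 m/s and contact force between the fingers and case_left above 3 N and angle between each of case_middle_center, case_right_center's own z axis and vertical below 0.12 rad and linear speed of each of case_middle, case_right below 0.03 m/s and z of case_middle_center in the frame of board between 0.026 and 0.042 m and x of case_middle_center in the frame of board between -0.07 and 0.07 m and y of case_middle_center in the frame of board between -0.18 and 0.18 m and z of case_right_center in the frame of board between 0.026 and 0.042 m and x of case_right_center in the frame of board between -0.07 and 0.07 m and y of case_right_center in the frame of board between -0.18 and 0.18 m) or (distance between roller_c0 and case_middle_center below 0.04 m and height (world z) of case_middle_center above 0.1 m and horizontal distance between case_middle_center and mat below 0.04 m and angle between case_middle_center's own z axis and vertical below 0.2 rad and linear speed of case_middle below 0.05 m/s and contact force between the fingers and case_middle above 3 N and angle between each of case_left_center, case_right_center's own z axis and vertical below 0.12 rad and linear speed of each of case_left, case_right below 0.03 m/s and z of case_left_center in the frame of board between 0.026 and 0.042 m and x of case_left_center in the frame of board between -0.07 and 0.07 m and y of case_left_center in the frame of board between -0.18 and 0.18 m and z of case_right_center in the frame of board between 0.026 and 0.042 m and x of case_right_center in the frame of board between -0.07 and 0.07 m and y of case_right_center in the frame of board between -0.18 and 0.18 m) or (distance between roller_c0 and case_right_center below 0.04 m and height (world z) of case_right_center above 0.1 m and horizontal distance between case_right_center and mat below 0.04 m and angle between case_right_center's own z axis and vertical below 0.2 rad and linear speed of case_right below 0.05 m/s and contact force between the fingers and case_right above 3 N and angle between each of case_left_center, case_middle_center's own z axis and vertical below 0.12 rad and linear speed of each of case_left, case_middle below 0.03 m/s and z of case_left_center in the frame of board between 0.026 and 0.042 m and x of case_left_center in the frame of board between -0.07 and 0.07 m and y of case_left_center in the frame of board between -0.18 and 0.18 m and z of case_middle_center in the frame of board between 0.026 and 0.042 m and x of case_middle_center in the frame of board between -0.07 and 0.07 m and y of case_middle_center in the frame of board between -0.18 and 0.18 m))); the arm keeps its last pose, push and grip.
It fails at once if another thing on the bench (wheel, bung, compound bar, screwdriver, spanner, jar) is moved by more than 30 mm (distance of any of wheel_c0, bung_c0, compound_bar_c0, driver_c0, spanner_c0, jar_c0 from where it was at the start of the episode above 0.03 m).
It also fails if it takes over 72 s, if anything falls off the work surface, if the arm or the gripper's body presses on something with over 40 N, if the wrist force passes 120 N, or if a joint passes its speed limit or range.

ROBOT

A 6-joint arm with a two-finger parallel gripper is mounted at the origin on the work surface. World frame = base frame: x ahead of the robot, y to its left, z up, the work surface at z = 0. Lengths are in mm, angles in rad, forces in N, time in s.
With the tool pointing down it reaches from about 300 to 850 mm from the base axis. Payload 5.4 kg.
Tool frame: the origin (TCP) lies at the very end of the fingers, on their centre line; the grasp point (between the pads) lies 19 mm behind it; z points along the fingers, y is the line along which they close (so a half turn about z gives the same grasp; the last joint's range is limited). The gripper opens to 85 mm and grips with 20 to 120 N. Pads are 22 mm wide; open, the fingers measure 114 mm over their backs; the gripper's body (76 mm by 85 mm) begins 54 mm behind the grasp point. The pads swing forward as they close: fully open they stand 13 mm farther back than shut.
Start: joints at [0.916, 0.158, 1.597, -0, 1.386, -0.21], TCP at [247.416, 519.029, 231.299] pointing down, gripper open.
Joint ranges: [-2.91, 2.91], [-0.94, 2.29], [0.18, 2.7], [-1.29, 4.43], [0.17, 2.64], [-3, 3]. Speed limits (rad/s): [2.57, 2.57, 3.14, 3.14, 3.14, 3.14].

INTERFACE

Orientations are given as [roll, pitch, yaw] about the fixed x, y, z axes, in that order (R = Rz(yaw) Ry(pitch) Rx(roll)).
In Python, from rig import r gives the robot as it stands.
- The arm moves only by the tool drive_tool, never from a script. Its argument "deltas" is a list of rows, each an object of numbers: "fingers": the finger opening in m, from 0 to 0.0854; "dx", "dy", "dz": the shift along the tool's x, y, z in m; "ax", "ay", "az": the turn, a rotation vector about the tool's x, y, z in degrees. In form: [{"fingers": .., "dx": .., "dy": .., "dz": .., "ax": .., "ay": .., "az": ..}, ...]. A call has 1 to 12 rows; each row shifts and turns the commanded pose from where the row before left it, along the tool's axes as they then stand; what a row does not reach is not made up. A row lasts 1/8 s, in which the tool goes at most 62.5 mm and 10.7 degrees, less where a joint would pass 70% of its speed; a pose out of reach is approached as far as the arm can. A call is refused whole if a number of a shift passes 0.0625 or a number of a turn 10.7, either way. A call with a gripper value outside its range is refused whole. The fingers move at their own pace and stop on an object; "force" is the grip in N (left out, the last holds). Time passes only in rows, so rows that do not move let the fingers close. It gives the time, the measured TCP pose, the force, the opening and the grip force at its end, in the units of the state.
- r.sense(): the state, without advancing time (a new reading comes with each control period).
- r.capture(name): name is "scene" or "top" or "wrist"; returns the picture (480x640x3 uint8, red, green, blue); there is no depth.
- r.get_calibration(name): a dict with "fovy" (degrees; the focal length in pixels is half the picture's height over the tangent of half this angle, whatever the lens; pixels are square), "cx", "cy" (the principal point, pixels), "extrinsics" (4x4, takes a point from world to camera coordinates). Camera axes: x right, y down, z forward; pixel columns grow to the right and rows downward; lengths in mm; the calibration is good to about 2 mm. A picture is of the moment at which its call begins: read the wrist's pose just before it. get_calibration takes no time and is no camera call; for the wrist camera it gives the pose at the moment of the call.
- r.close_job(): hands the job in; it is judged then, once.
Trained networks look in the newest picture that a camera, given by its name, has taken for a name from the list of things; names that differ only in an ending like _2 or _b are one class to them, and where a whole thing is asked for, a point or a joint stands for the part that bears it (a point fixed in the world has none). Each returns a list of dicts, best first, with "conf" (0 to 1); they miss things now and then, are a little off and sometimes report something else, mostly with a low value. They report only what shows in the picture. A call takes as long as a camera call. They do not tell look-alikes from the thing itself.
- r.silhouettes(label, camera): "pixels" (480x640 bool, what is visible of it) and "box" ([centre column, centre row, width, height] in pixels, round what is visible of it).
The state is a dict: "t": time; "joint_pos": joint angles; "dq": joint speeds; "effort": joint torques, N m; "eef_pos": TCP position; "ee_rot": TCP orientation; "force": force on the tool from outside, world axes, zero at the start; "wrist_torque": the same for the moment, N m; "grip_width": finger opening in mm; "grip_force": force on a finger pad.
Only numpy, scipy, OpenCV 4.12 (cv2) and the standard library are available. Lean on these libraries where they do the work, as an engineer would, in place of code of your own. Each camera call takes 0.05 s, during which the arm holds its last target. There are 200 camera calls.

## Working session

There is one attempt and no reset: what is moved stays moved. The work goes in short steps, Python scripts to look and compute and a tool call to move; the robot and the scene stay as the last step left them, time stands still between calls to the robot, and variables do not carry over. Pictures are saved under pics/ and viewed, at most 10 in all, crops included, and the job is handed in when it is done.

Besides the shell and the picture viewer there is one more tool, called as name(argument=value, ...) on one line, values as JSON. drive_tool: Moves the arm, as the interface text tells. Its arguments: {"type":"object","properties":{"deltas":{"type":"array","items":{"type":"object","properties":{"fingers":{"type":"number"},"dx":{"type":"number"},"dy":{"type":"number"},"dz":{"type":"number"},"ax":{"type":"number"},"ay":{"type":"number"},"az":{"type":"number"}}}},"force":{"type":"number"}},"required":["deltas"]}

```bash
mkdir -p pics; ls; cat > h.py <<'E'
import numpy as np, cv2
from rig import r
def save(n,img): cv2.imwrite(f'pics/{n}.png',cv2.cvtColor(img,cv2.COLOR_RGB2BGR))
def ray(cam,u,v,z):
    c=r.get_calibration(cam);E=np.array(c['extrinsics']);f=240/np.tan(np.radians(c['fovy'])/2)
    d=E[:3,:3].T@np.array([(u-c['cx'])/f,(v-c['cy'])/f,1]);o=-E[:3,:3].T@E[:3,3]
    return o+d*(z-o[2])/d[2]
def proj(cam,p):
    c=r.get_calibration(cam);E=np.array(c['extrinsics']);f=240/np.tan(np.radians(c['fovy'])/2)
    q=E[:3,:3]@np.array(p)+E[:3,3];return q[:2]/q[2]*f+[c['cx'],c['cy']]
E
python3 - <<'E'
from h import *
s=r.sense();print({k:np.round(v,3) for k,v in s.items()})
a=r.capture('top');save('top1',a)
b=r.capture('scene');save('scene1',b)
for l in ['case_left_center','board','mat','wheel','bung']:
  for d in r.silhouettes(l,'top'):
    print(l,round(d['conf'],2),np.round(d['box']),np.round(ray('top',d['box'][0],d['box'][1],{'case_left_center':58,'board':10,'mat':4}.get(l,20))))
E
```

```text
pics
{'t': np.float64(0.0), 'joint_pos': array([ 0.916,  0.159,  1.598,  0.   ,  1.386, -0.21 ]), 'dq': array([ 0.001, -0.002, -0.001,  0.   , -0.   , -0.001]), 'effort': array([ 0.0000e+00, -3.9602e+01, -3.3142e+01, -0.0000e+00,  9.0000e-03,
       -0.0000e+00]), 'eef_pos': array([247.043, 518.55 , 230.288]), 'ee_rot': array([-3.14 , -0.   ,  2.697]), 'force': array([-0.07 ,  0.157, -0.047]), 'wrist_torque': array([-0.006,  0.053,  0.054]), 'grip_force': np.float64(0.0), 'grip_width': np.float64(85.302)}
case_left_center 0.91 [236. 253.  41.  49.] [445. 272.  58.]
case_left_center 0.78 [181. 213.  46.  28.] [537. 409.  58.]
case_left_center 0.64 [304. 252.  30.  46.] [452. 107.  58.]
case_left_center 0.61 [237. 321.  34.  45.] [284. 261.  58.]
board 0.83 [354. 246. 152.  83.] [473. -18.  10.]
mat 0.56 [358. 159.  54.  49.] [700. -23.   4.]
bung 0.5 [471. 178.  21.  17.] [ 657. -311.   20.]
```

View pics/top1.png

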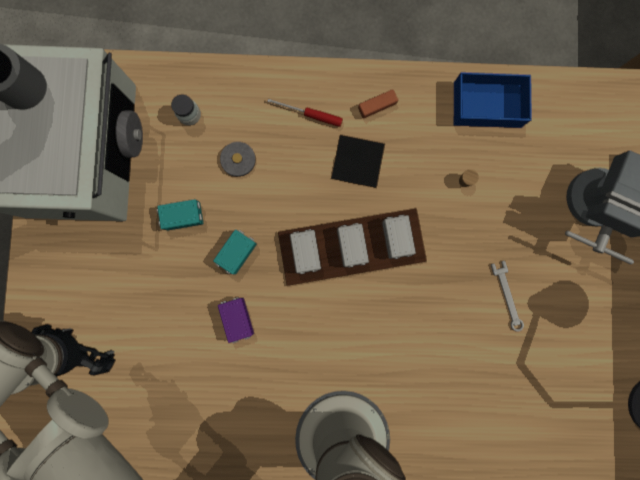

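View pics/scene1.png

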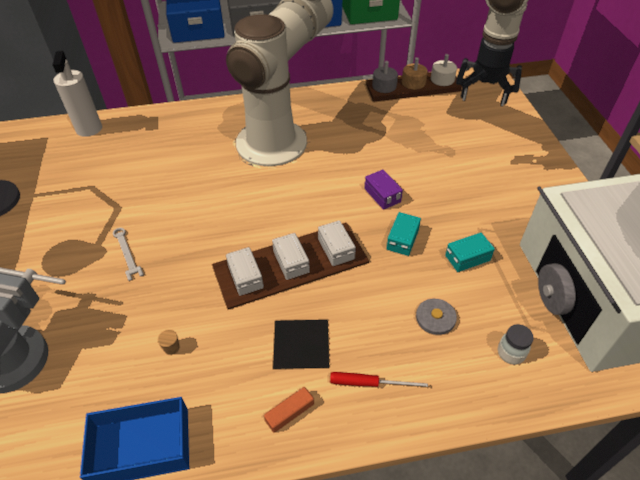

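The three silver cases stand on the brown board in the top view at about (305,252), (353,245) and (400,237). The turquoise blocks at (236,252) and (181,213) and the purple one at (236,320) are look-alikes off the board. The targets are the three silver ones on the board, and I'll fit their poses and confirm them in a crop.

```bash
python3 - <<'E'
from h import *
from scipy.optimize import minimize
I={c:cv2.cvtColor(cv2.imread(f'pics/{c}1.png'),cv2.COLOR_BGR2HSV) for c in('top','scene')}
boxes={'top':(275,200,430,290),'scene':(205,215,375,310)}
def msk(c,f):
    m=np.zeros((480,640),np.uint8);a,b,d,e=boxes[c];h=I[c][b:e,a:d];m[b:e,a:d]=f(h);return m
S={c:msk(c,lambda h:((h[...,1]<70)&(h[...,2]>70))) for c in I}
def comps(c):
    n,l,st,ce=cv2.connectedComponentsWithStats(S[c]);k=sorted(range(1,n),key=lambda i:-st[i,4])[:3]
    k.sort(key=lambda i:ce[i,0],reverse=(c=='scene'));print(c,[(st[i,4],ce[i].round()) for i in k]);
    return [(l==i).astype(np.uint8) for i in k]
C={c:comps(c) for c in I}
def hull(c,x,y,a,lo,hi,L,W):
    R=np.array([[np.cos(a),-np.sin(a)],[np.sin(a),np.cos(a)]])
    p=[proj(c,[*(R@[i*L/2,j*W/2]+[x,y]),z]) for i in(-1,1) for j in(-1,1) for z in(lo,hi)]
    m=np.zeros((1920,2560),np.uint8);h=cv2.convexHull((np.array(p)*4+1.5).round().astype(np.int32))
    cv2.fillConvexPoly(m,h,1);return cv2.resize(m.astype(np.float32),(640,480),interpolation=cv2.INTER_AREA),h
def cost(v,ms,cams,*g):
    return sum(1-np.minimum(hm:=hull(c,v[0],v[1],v[2]/100,*g)[0],m).sum()/np.maximum(hm,m).sum() for c,m in zip(cams,ms))
res=[]
for i in range(3):
    M=C['top'][i].nonzero();p=ray('top',M[1].mean(),M[0].mean(),45)
    for cams in (('top',),('scene',),('top','scene')):
        b=minimize(cost,[p[0],p[1],12],args=([C[c][i] for c in cams],cams,10,58,96,60),method='Nelder-Mead',options=dict(initial_simplex=np.array([p[0],p[1],12])+np.array([[0,0,0],[12,0,0],[0,12,0],[0,0,10]])))
        print(i,cams,b.x.round(1),round(b.fun,3))
    res.append(b.x)
for l,c in (('mat','top'),('mat','scene')):
    h=I[c];m=((h[...,2]<45)).astype(np.uint8)
    n,lb,st,ce=cv2.connectedComponentsWithStats(m);u=(358,161) if c=='top' else (301,343)
    mm=lb==lb[u[1],u[0]];rc=cv2.minAreaRect(np.argwhere(mm)[:,::-1].astype(np.float32));print(c,mm.sum(),rc)
    q=cv2.boxPoints(rc);print(ray(c,*ce[lb[u[1],u[0]]],4).round(1))
a=cv2.imread('pics/top1.png')
a=cv2.resize(a[195:295,270:430],None,fx=5,fy=5,interpolation=cv2.INTER_CUBIC)
for x in res:
    h=hull('top',x[0],x[1],x[2]/100,10,58,96,60)[1].reshape(-1,2)/4
    cv2.polylines(a,[((h-[270,195])*5).astype(np.int32)],True,(0,0,255))
cv2.imwrite('pics/crop.png',a)
E
```

```text
top [(np.int32(1038), array([305., 251.])), (np.int32(1031), array([353., 245.])), (np.int32(1019), array([400., 236.]))]
scene [(np.int32(1166), array([336., 243.])), (np.int32(1169), array([291., 256.])), (np.int32(1186), array([244., 271.]))]
0 ('top',) [454.8 105.1  19.8] 0.046
0 ('scene',) [455.8 105.8  18.9] 0.054Traceback (most recent call last):
  File "<stdin>", line 24, in <module>
    res = _minimize_neldermead(fun, x0, args, callback, bounds=bounds,
                               **options)
    fxcc = func(xcc)
    fx = function(np.copy(x), *(wrapper_args + args))
  File "<stdin>", line 19, in cost
  File "<stdin>", line 19, in <genexpr>
  File "<stdin>", line 15, in hull
  File "h.py", line 9, in proj
    c=r.get_calibration(cam);E=np.array(c['extrinsics']);f=240/np.tan(np.radians(c['fovy'])/2)
ValueError: time passes only in moves, steps and waits
```

Calibration calls are rate-limited while time stands still, so I'll cache them.

```bash
cat > h.py <<'E'
import numpy as np, cv2, functools
from rig import r
def save(n,img): cv2.imwrite(f'pics/{n}.png',cv2.cvtColor(img,cv2.COLOR_RGB2BGR))
@functools.cache
def cal(cam):
    c=r.get_calibration(cam);return c,np.array(c['extrinsics']),240/np.tan(np.radians(c['fovy'])/2)
def ray(cam,u,v,z):
    c,E,f=cal(cam)
    d=E[:3,:3].T@np.array([(u-c['cx'])/f,(v-c['cy'])/f,1]);o=-E[:3,:3].T@E[:3,3]
    return o+d*(z-o[2])/d[2]
def proj(cam,p):
    c,E,f=cal(cam);q=E[:3,:3]@np.array(p)+E[:3,3];return q[:2]/q[2]*f+[c['cx'],c['cy']]
E
python3 - <<'E'
from h import *
from scipy.optimize import minimize
I={c:cv2.cvtColor(cv2.imread(f'pics/{c}1.png'),cv2.COLOR_BGR2HSV) for c in('top','scene')}
boxes={'top':(275,200,430,290),'scene':(205,215,375,310)}
def msk(c,f):
    m=np.zeros((480,640),np.uint8);a,b,d,e=boxes[c];h=I[c][b:e,a:d];m[b:e,a:d]=f(h);return m
S={c:msk(c,lambda h:((h[...,1]<70)&(h[...,2]>70))) for c in I}
def comps(c):
    n,l,st,ce=cv2.connectedComponentsWithStats(S[c]);k=sorted(range(1,n),key=lambda i:-st[i,4])[:3]
    k.sort(key=lambda i:ce[i,0],reverse=(c=='scene'))
    return [(l==i).astype(np.uint8) for i in k]
C={c:comps(c) for c in I}
def hull(c,x,y,a,lo,hi,L,W):
    R=np.array([[np.cos(a),-np.sin(a)],[np.sin(a),np.cos(a)]])
    p=[proj(c,[*(R@[i*L/2,j*W/2]+[x,y]),z]) for i in(-1,1) for j in(-1,1) for z in(lo,hi)]
    m=np.zeros((1920,2560),np.uint8);h=cv2.convexHull((np.array(p)*4+1.5).round().astype(np.int32))
    cv2.fillConvexPoly(m,h,1);return cv2.resize(m.astype(np.float32),(640,480),interpolation=cv2.INTER_AREA),h
def cost(v,ms,cams,*g):
    return sum(1-np.minimum(hm:=hull(c,v[0],v[1],v[2]/100,*g)[0],m).sum()/np.maximum(hm,m).sum() for c,m in zip(cams,ms))
def fit(name,p,ms,*g):
    for cams in (('top',),('scene',),('top','scene')):
        b=minimize(cost,[p[0],p[1],15],args=([ms[c] for c in cams],cams,*g),method='Nelder-Mead',options=dict(initial_simplex=np.array([p[0],p[1],15])+np.array([[0,0,0],[12,0,0],[0,12,0],[0,0,10]])))
        print(name,cams,b.x.round(1),round(b.fun,3))
    return b.x
res=[]
for i in range(3):
    M=C['top'][i].nonzero();p=ray('top',M[1].mean(),M[0].mean(),45)
    res.append(fit(i,p,{c:C[c][i] for c in I},10,58,96,60))
mm={}
for c,u in (('top',(358,161)),('scene',(301,343))):
    n,lb=cv2.connectedComponents((I[c][...,2]<45).astype(np.uint8));mm[c]=(lb==lb[u[1],u[0]]).astype(np.uint8);print(mm[c].sum())
fit('mat',ray('top',358,161,4),mm,0,4,120,120)
a=cv2.imread('pics/top1.png')
a=cv2.resize(a[195:295,270:430],None,fx=5,fy=5,interpolation=cv2.INTER_CUBIC)
for x in res:
    h=hull('top',x[0],x[1],x[2]/100,10,58,96,60)[1].reshape(-1,2)/4
    cv2.polylines(a,[((h-[270,195])*5).astype(np.int32)],True,(0,0,255))
cv2.imwrite('pics/crop.png',a)
E
```

```text
0 ('top',) [454.8 105.   19.9] 0.046
0 ('scene',) [456.6 105.9  19.1] 0.054
0 ('top', 'scene') [454.8 105.8  20.3] 0.104
1 ('top',) [474.1 -12.6  17.5] 0.068
1 ('scene',) [475.2 -10.1  20.4] 0.055
1 ('top', 'scene') [473.9 -10.8  19.8] 0.138
2 ('top',) [ 499.1 -126.6   14.6] 0.128
2 ('scene',) [ 499.2 -123.8   19.7] 0.051
2 ('top', 'scene') [ 499.2 -124.3   20.3] 0.19
1975
2515
mat ('top',) [696.2 -22.  -14.3] 0.077
mat ('scene',) [696.3 -21.5 -16.5] 0.079
mat ('top', 'scene') [695.5 -21.1 -16.2] 0.155
```

View pics/crop.png

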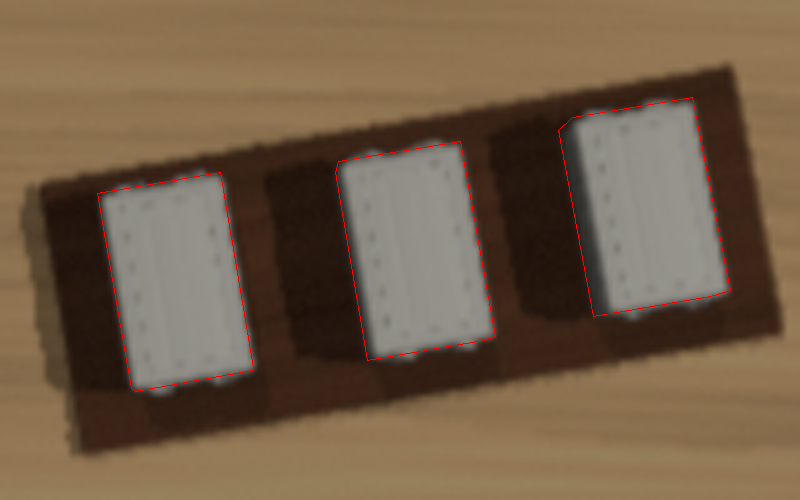

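The crop shows the three silver cases on the board. The fitted outlines match, with centres at L (455,105.5), M (474,-11) and R (499,-124), yaw about 0.2 rad and the mat at (696,-21). The turquoise and purple blocks are off the board and stay untouched. I'll go above the left case first.

drive_tool(deltas=[{"fingers": 0.0854,"dx": -0.0455,"dy": -0.0355},{"dx": -0.0455,"dy": -0.0355},{"dx": -0.0455,"dy": -0.0355},{"dx": -0.0455,"dy": -0.0355},{"dx": -0.0455,"dy": -0.0355},{"dx": -0.0455,"dy": -0.0355},{"dx": -0.0455,"dy": -0.0355},{"dx": -0.0455,"dy": -0.0355},{"az": -9.25},{"az": -9.25},{"az": -9.25},{"az": -9.25}], force=110)

```text
schema error: expected keys fingers, dx, dy, dz, ax, ay, az
```

Every row needs all the keys.

drive_tool(deltas=[{"fingers": 0.0854,"dx": -0.0455,"dy": -0.0355,"dz": 0,"ax": 0,"ay": 0,"az": 0},{"fingers": 0.0854,"dx": -0.0455,"dy": -0.0355,"dz": 0,"ax": 0,"ay": 0,"az": 0},{"fingers": 0.0854,"dx": -0.0455,"dy": -0.0355,"dz": 0,"ax": 0,"ay": 0,"az": 0},{"fingers": 0.0854,"dx": -0.0455,"dy": -0.0355,"dz": 0,"ax": 0,"ay": 0,"az": 0},{"fingers": 0.0854,"dx": -0.0455,"dy": -0.0355,"dz": 0,"ax": 0,"ay": 0,"az": 0},{"fingers": 0.0854,"dx": -0.0455,"dy": -0.0355,"dz": 0,"ax": 0,"ay": 0,"az": 0},{"fingers": 0.0854,"dx": -0.0455,"dy": -0.0355,"dz": 0,"ax": 0,"ay": 0,"az": 0},{"fingers": 0.0854,"dx": -0.0455,"dy": -0.0355,"dz": 0,"ax": 0,"ay": 0,"az": 0},{"fingers": 0.0854,"dx": 0,"dy": 0,"dz": 0,"ax": 0,"ay": 0,"az": -9.25},{"fingers": 0.0854,"dx": 0,"dy": 0,"dz": 0,"ax": 0,"ay": 0,"az": -9.25},{"fingers": 0.0854,"dx": 0,"dy": 0,"dz": 0,"ax": 0,"ay": 0,"az": -9.25},{"fingers": 0.0854,"dx": 0,"dy": 0,"dz": 0,"ax": 0,"ay": 0,"az": -9.25}], force=110)

```text
t: 1.85
eef_pos: [453.8, 106.0, 231.3]
ee_rot: [-3.142, 0.0, -2.935]
force: [0.3, -0.4, 0.3]
grip_width: 85.4
grip_force: 0.0
```

drive_tool(deltas=[{"fingers": 0.0854,"dx": 0,"dy": 0,"dz": 0.05,"ax": 0,"ay": 0,"az": 0},{"fingers": 0.0854,"dx": 0,"dy": 0,"dz": 0.05,"ax": 0,"ay": 0,"az": 0},{"fingers": 0.0854,"dx": 0,"dy": 0,"dz": 0.05,"ax": 0,"ay": 0,"az": 0},{"fingers": 0.0854,"dx": 0,"dy": 0,"dz": 0.04,"ax": 0,"ay": 0,"az": 0},{"fingers": 0.0854,"dx": 0,"dy": 0,"dz": 0.023,"ax": 0,"ay": 0,"az": 0},{"fingers": 0.0854,"dx": 0,"dy": 0,"dz": 0,"ax": 0,"ay": 0,"az": 0},{"fingers": 0.05,"dx": 0,"dy": 0,"dz": 0,"ax": 0,"ay": 0,"az": 0},{"fingers": 0.05,"dx": 0,"dy": 0,"dz": 0,"ax": 0,"ay": 0,"az": 0},{"fingers": 0.05,"dx": 0,"dy": 0,"dz": 0,"ax": 0,"ay": 0,"az": 0},{"fingers": 0.05,"dx": 0,"dy": 0,"dz": 0,"ax": 0,"ay": 0,"az": 0},{"fingers": 0.05,"dx": 0,"dy": 0,"dz": 0,"ax": 0,"ay": 0,"az": 0}], force=110)

```text
t: 3.22
eef_pos: [455.7, 106.0, 20.3]
ee_rot: [-3.141, 0.004, -2.94]
force: [-0.5, -1.4, 7.1]
grip_width: 58.6
grip_force: 119.2
```

drive_tool(deltas=[{"fingers": 0.05,"dx": 0,"dy": 0,"dz": -0.03,"ax": 0,"ay": 0,"az": 0},{"fingers": 0.05,"dx": 0,"dy": 0,"dz": -0.05,"ax": 0,"ay": 0,"az": 0},{"fingers": 0.05,"dx": 0,"dy": 0,"dz": -0.05,"ax": 0,"ay": 0,"az": 0},{"fingers": 0.05,"dx": 0,"dy": 0,"dz": 0,"ax": 0,"ay": 0,"az": 0},{"fingers": 0.05,"dx": -0.06,"dy": 0,"dz": 0,"ax": 0,"ay": 0,"az": 0},{"fingers": 0.05,"dx": -0.06,"dy": 0,"dz": 0,"ax": 0,"ay": 0,"az": 0},{"fingers": 0.05,"dx": 0,"dy": 0,"dz": 0,"ax": 0,"ay": 0,"az": 0},{"fingers": 0.05,"dx": 0,"dy": 0,"dz": 0,"ax": 0,"ay": 0,"az": 0},{"fingers": 0.05,"dx": 0,"dy": 0,"dz": 0,"ax": 0,"ay": 0,"az": 0},{"fingers": 0.05,"dx": 0,"dy": 0,"dz": 0,"ax": 0,"ay": 0,"az": 0}])

```text
t: 4.47
eef_pos: [570.6, 129.9, 148.7]
ee_rot: [-3.142, 0.0, -2.941]
force: [-0.2, 0.4, -3.8]
grip_width: 58.3
grip_force: 123.2
```

```bash
cat > s.py <<'E'
from h import *
s=r.sense();print({k:np.round(s[k],3) for k in('t','eef_pos','ee_rot','force','wrist_torque','grip_width','grip_force')})
a=.2;print('about case y:',s['wrist_torque']@[-np.sin(a),np.cos(a),0])
E
python3 s.py
```

```text
{'t': np.float64(4.475), 'eef_pos': array([570.631, 129.939, 148.656]), 'ee_rot': array([-3.142,  0.   , -2.941]), 'force': array([-0.204,  0.378, -3.778]), 'wrist_torque': array([-0.009,  0.021,  0.001]), 'grip_width': np.float64(58.316), 'grip_force': np.float64(123.239)}
about case y: 0.022234603990506974
```

drive_tool(deltas=[{"fingers": 0.05,"dx": 0.06,"dy": 0,"dz": 0,"ax": 0,"ay": 0,"az": 0},{"fingers": 0.05,"dx": 0.06,"dy": 0,"dz": 0,"ax": 0,"ay": 0,"az": 0},{"fingers": 0.05,"dx": 0,"dy": 0,"dz": 0,"ax": 0,"ay": 0,"az": 0},{"fingers": 0.05,"dx": 0,"dy": 0,"dz": 0,"ax": 0,"ay": 0,"az": 0},{"fingers": 0.05,"dx": 0,"dy": 0,"dz": 0,"ax": 0,"ay": 0,"az": 0},{"fingers": 0.05,"dx": 0,"dy": 0,"dz": 0,"ax": 0,"ay": 0,"az": 0}])

```text
t: 5.22
eef_pos: [455.0, 106.0, 148.9]
ee_rot: [-3.141, 0.001, -2.941]
force: [0.8, -0.4, -3.6]
grip_width: 58.7
grip_force: 123.4
```

```bash
python3 s.py
```

```text
{'t': np.float64(5.225), 'eef_pos': array([455.008, 106.021, 148.918]), 'ee_rot': array([-3.141e+00,  1.000e-03, -2.941e+00]), 'force': array([ 0.829, -0.387, -3.56 ]), 'wrist_torque': array([-0.029,  0.014, -0.02 ]), 'grip_width': np.float64(58.667), 'grip_force': np.float64(123.397)}
about case y: 0.019274734138671923
```

drive_tool(deltas=[{"fingers": 0.05,"dx": -0.06,"dy": 0,"dz": 0,"ax": 0,"ay": 0,"az": 0},{"fingers": 0.05,"dx": -0.06,"dy": 0,"dz": 0,"ax": 0,"ay": 0,"az": 0},{"fingers": 0.05,"dx": 0,"dy": 0,"dz": 0,"ax": 0,"ay": 0,"az": 0},{"fingers": 0.05,"dx": 0,"dy": 0,"dz": 0,"ax": 0,"ay": 0,"az": 0},{"fingers": 0.05,"dx": 0,"dy": 0,"dz": 0,"ax": 0,"ay": 0,"az": 0},{"fingers": 0.05,"dx": 0,"dy": 0,"dz": 0,"ax": 0,"ay": 0,"az": 0}])

```text
t: 5.98
eef_pos: [570.9, 129.9, 148.9]
ee_rot: [-3.141, 0.001, -2.941]
force: [-0.2, -0.5, -3.9]
grip_width: 58.8
grip_force: 123.9
```

```bash
python3 s.py
```

```text
{'t': np.float64(5.975), 'eef_pos': array([570.909, 129.941, 148.949]), 'ee_rot': array([-3.141e+00,  1.000e-03, -2.941e+00]), 'force': array([-0.206, -0.543, -3.868]), 'wrist_torque': array([ 0.002, -0.019, -0.052]), 'grip_width': np.float64(58.773), 'grip_force': np.float64(123.948)}
about case y: -0.019530476458599646
```

Readings are near noise so far. I'll repeat the shake with averaged readings at each end.

```bash
cat > av.py <<'E'
from h import *
T=[]
for i in range(6):
    s=r.sense();T.append([*s['wrist_torque']@np.array([[-np.sin(.2),np.cos(.2),0],[np.cos(.2),np.sin(.2),0]]).T,s['force'][2]]);r.capture('wrist')
print(s['t'],'y,x moment, fz mean',np.mean(T,0).round(3),'sd',np.std(T,0).round(3))
E
python3 av.py
```

```text
6.225 y,x moment, fz mean [ 0.01   0.008 -3.922] sd [0.041 0.025 0.57 ]
```

drive_tool(deltas=[{"fingers": 0.05,"dx": 0.06,"dy": 0,"dz": 0,"ax": 0,"ay": 0,"az": 0},{"fingers": 0.05,"dx": 0.06,"dy": 0,"dz": 0,"ax": 0,"ay": 0,"az": 0},{"fingers": 0.05,"dx": -0.06,"dy": 0,"dz": 0,"ax": 0,"ay": 0,"az": 0},{"fingers": 0.05,"dx": -0.06,"dy": 0,"dz": 0,"ax": 0,"ay": 0,"az": 0},{"fingers": 0.05,"dx": 0.06,"dy": 0,"dz": 0,"ax": 0,"ay": 0,"az": 0},{"fingers": 0.05,"dx": 0.06,"dy": 0,"dz": 0,"ax": 0,"ay": 0,"az": 0},{"fingers": 0.05,"dx": 0,"dy": 0,"dz": 0,"ax": 0,"ay": 0,"az": 0},{"fingers": 0.05,"dx": 0,"dy": 0,"dz": 0,"ax": 0,"ay": 0,"az": 0},{"fingers": 0.05,"dx": 0,"dy": 0,"dz": 0,"ax": 0,"ay": 0,"az": 0},{"fingers": 0.05,"dx": 0,"dy": 0,"dz": 0,"ax": 0,"ay": 0,"az": 0}])

```text
t: 7.52
eef_pos: [455.0, 106.1, 149.1]
ee_rot: [-3.141, 0.002, -2.941]
force: [-0.0, -0.6, -4.6]
grip_width: 58.6
grip_force: 125.0
```

```bash
python3 av.py; python3 s.py
```

```text
7.775 y,x moment, fz mean [ 1.100e-02  1.000e-03 -4.598e+00] sd [0.028 0.033 0.23 ]
{'t': np.float64(7.825), 'eef_pos': array([453.918, 106.055, 148.289]), 'ee_rot': array([ 3.142, -0.   , -2.941]), 'force': array([ 0.78 ,  0.477, -4.293]), 'wrist_torque': array([0.06 , 0.048, 0.018]), 'grip_width': np.float64(58.658), 'grip_force': np.float64(124.983)}
about case y: 0.03516173147301428
```

The left case is silent: the mean moment is 0.010 at one end and 0.011 at the other. I'll set it back down and go to the middle case.

drive_tool(deltas=[{"fingers": 0.05,"dx": 0,"dy": 0,"dz": 0.05,"ax": 0,"ay": 0,"az": 0},{"fingers": 0.05,"dx": 0,"dy": 0,"dz": 0.05,"ax": 0,"ay": 0,"az": 0},{"fingers": 0.05,"dx": 0,"dy": 0,"dz": 0.019,"ax": 0,"ay": 0,"az": 0},{"fingers": 0.05,"dx": 0,"dy": 0,"dz": 0.008,"ax": 0,"ay": 0,"az": 0},{"fingers": 0.05,"dx": 0,"dy": 0,"dz": 0,"ax": 0,"ay": 0,"az": 0},{"fingers": 0.05,"dx": 0,"dy": 0,"dz": 0,"ax": 0,"ay": 0,"az": 0}])

```text
t: 8.57
eef_pos: [455.0, 106.0, 22.3]
ee_rot: [-3.141, 0.002, -2.941]
force: [-0.3, 0.1, -4.0]
grip_width: 58.4
grip_force: 125.0
```

drive_tool(deltas=[{"fingers": 0.0854,"dx": 0,"dy": 0,"dz": 0,"ax": 0,"ay": 0,"az": 0},{"fingers": 0.0854,"dx": 0,"dy": 0,"dz": 0,"ax": 0,"ay": 0,"az": 0},{"fingers": 0.0854,"dx": 0,"dy": 0,"dz": 0,"ax": 0,"ay": 0,"az": 0},{"fingers": 0.0854,"dx": 0,"dy": 0,"dz": 0,"ax": 0,"ay": 0,"az": 0},{"fingers": 0.0854,"dx": 0,"dy": 0,"dz": -0.05,"ax": 0,"ay": 0,"az": 0},{"fingers": 0.0854,"dx": 0,"dy": 0,"dz": -0.05,"ax": 0,"ay": 0,"az": 0},{"fingers": 0.0854,"dx": 0.002,"dy": -0.058,"dz": 0,"ax": 0,"ay": 0,"az": 0},{"fingers": 0.0854,"dx": 0.002,"dy": -0.058,"dz": 0,"ax": 0,"ay": 0,"az": 0},{"fingers": 0.0854,"dx": 0,"dy": 0,"dz": 0,"ax": 0,"ay": 0,"az": 0}])

```text
t: 9.7
eef_pos: [473.9, -11.7, 121.9]
ee_rot: [-3.14, 0.001, -2.946]
force: [-0.1, 0.6, -0.6]
grip_width: 84.9
grip_force: 0.0
```

```bash
python3 - <<'E'
from h import *
s=r.sense();print(s['eef_pos'].round(1) if hasattr(s['eef_pos'],'round') else s['eef_pos'])
save('top2',r.capture('top'));a=r.capture('scene')
save('w2',cv2.resize(a[200:320,190:400],None,fx=3.8,fy=3.8))
E
```

```text
[473.9 -11.7 121.9]
```

View pics/w2.png

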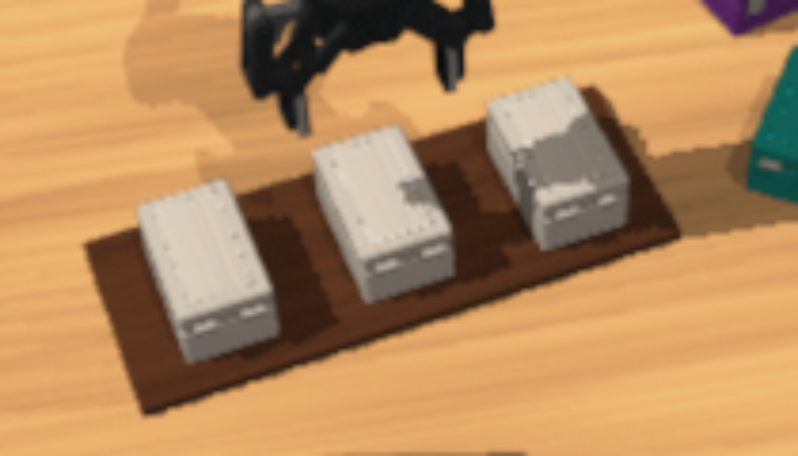

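The left case, top right of the crop at about (555,160), stands upright on the board again. The gripper is above the middle case. Next I grip, lift and shake it.

drive_tool(deltas=[{"fingers": 0.0854,"dx": 0,"dy": 0,"dz": 0.05,"ax": 0,"ay": 0,"az": 0},{"fingers": 0.0854,"dx": 0,"dy": 0,"dz": 0.035,"ax": 0,"ay": 0,"az": 0},{"fingers": 0.0854,"dx": 0,"dy": 0,"dz": 0.018,"ax": 0,"ay": 0,"az": 0},{"fingers": 0.0854,"dx": 0,"dy": 0,"dz": 0,"ax": 0,"ay": 0,"az": 0},{"fingers": 0.05,"dx": 0,"dy": 0,"dz": 0,"ax": 0,"ay": 0,"az": 0},{"fingers": 0.05,"dx": 0,"dy": 0,"dz": 0,"ax": 0,"ay": 0,"az": 0},{"fingers": 0.05,"dx": 0,"dy": 0,"dz": 0,"ax": 0,"ay": 0,"az": 0},{"fingers": 0.05,"dx": 0,"dy": 0,"dz": 0,"ax": 0,"ay": 0,"az": 0},{"fingers": 0.05,"dx": 0,"dy": 0,"dz": 0,"ax": 0,"ay": 0,"az": 0}], force=110)

```text
t: 10.92
eef_pos: [474.7, -8.6, 20.1]
ee_rot: [-3.14, 0.003, -2.94]
force: [-0.1, 2.0, 6.5]
grip_width: 58.4
grip_force: 119.2
```

drive_tool(deltas=[{"fingers": 0.05,"dx": 0,"dy": 0,"dz": -0.03,"ax": 0,"ay": 0,"az": 0},{"fingers": 0.05,"dx": 0,"dy": 0,"dz": -0.05,"ax": 0,"ay": 0,"az": 0},{"fingers": 0.05,"dx": 0,"dy": 0,"dz": -0.05,"ax": 0,"ay": 0,"az": 0},{"fingers": 0.05,"dx": 0,"dy": 0,"dz": 0,"ax": 0,"ay": 0,"az": 0},{"fingers": 0.05,"dx": -0.06,"dy": 0,"dz": 0,"ax": 0,"ay": 0,"az": 0},{"fingers": 0.05,"dx": -0.06,"dy": 0,"dz": 0,"ax": 0,"ay": 0,"az": 0},{"fingers": 0.05,"dx": 0,"dy": 0,"dz": 0,"ax": 0,"ay": 0,"az": 0},{"fingers": 0.05,"dx": 0,"dy": 0,"dz": 0,"ax": 0,"ay": 0,"az": 0},{"fingers": 0.05,"dx": 0,"dy": 0,"dz": 0,"ax": 0,"ay": 0,"az": 0},{"fingers": 0.05,"dx": 0,"dy": 0,"dz": 0,"ax": 0,"ay": 0,"az": 0}])

```text
t: 12.18
eef_pos: [589.8, 15.4, 148.6]
ee_rot: [-3.142, 0.0, -2.941]
force: [0.1, 1.2, -3.9]
grip_width: 58.6
grip_force: 123.7
```

```bash
python3 av.py
```

```text
12.425 y,x moment, fz mean [ 0.056 -0.041 -4.06 ] sd [0.027 0.027 0.138]
```

drive_tool(deltas=[{"fingers": 0.05,"dx": 0.06,"dy": 0,"dz": 0,"ax": 0,"ay": 0,"az": 0},{"fingers": 0.05,"dx": 0.06,"dy": 0,"dz": 0,"ax": 0,"ay": 0,"az": 0},{"fingers": 0.05,"dx": 0,"dy": 0,"dz": 0,"ax": 0,"ay": 0,"az": 0},{"fingers": 0.05,"dx": 0,"dy": 0,"dz": 0,"ax": 0,"ay": 0,"az": 0},{"fingers": 0.05,"dx": 0,"dy": 0,"dz": 0,"ax": 0,"ay": 0,"az": 0},{"fingers": 0.05,"dx": 0,"dy": 0,"dz": 0,"ax": 0,"ay": 0,"az": 0}])

```text
t: 13.22
eef_pos: [474.3, -8.6, 148.9]
ee_rot: [-3.141, 0.001, -2.94]
force: [0.5, -0.0, -4.3]
grip_width: 58.5
grip_force: 123.9
```

```bash
python3 av.py
```

```text
13.475 y,x moment, fz mean [-0.044  0.016 -4.167] sd [0.038 0.042 0.661]
```

The moment shifted by 0.10 (+0.056 to -0.044), so the middle case rattles. I'll repeat the shake to confirm.

drive_tool(deltas=[{"fingers": 0.05,"dx": -0.06,"dy": 0,"dz": 0,"ax": 0,"ay": 0,"az": 0},{"fingers": 0.05,"dx": -0.06,"dy": 0,"dz": 0,"ax": 0,"ay": 0,"az": 0},{"fingers": 0.05,"dx": 0,"dy": 0,"dz": 0,"ax": 0,"ay": 0,"az": 0},{"fingers": 0.05,"dx": 0,"dy": 0,"dz": 0,"ax": 0,"ay": 0,"az": 0},{"fingers": 0.05,"dx": 0,"dy": 0,"dz": 0,"ax": 0,"ay": 0,"az": 0},{"fingers": 0.05,"dx": 0,"dy": 0,"dz": 0,"ax": 0,"ay": 0,"az": 0}])

```text
t: 14.28
eef_pos: [590.0, 15.3, 148.9]
ee_rot: [-3.141, 0.0, -2.941]
force: [0.5, 0.2, -5.3]
grip_width: 59.0
grip_force: 124.7
```

```bash
python3 av.py
```

```text
14.525 y,x moment, fz mean [ 0.075  0.018 -4.469] sd [0.026 0.014 0.494]
```

drive_tool(deltas=[{"fingers": 0.05,"dx": 0.06,"dy": 0,"dz": 0,"ax": 0,"ay": 0,"az": 0},{"fingers": 0.05,"dx": 0.06,"dy": 0,"dz": 0,"ax": 0,"ay": 0,"az": 0},{"fingers": 0.05,"dx": 0,"dy": 0,"dz": 0,"ax": 0,"ay": 0,"az": 0},{"fingers": 0.05,"dx": 0,"dy": 0,"dz": 0,"ax": 0,"ay": 0,"az": 0},{"fingers": 0.05,"dx": 0,"dy": 0,"dz": 0,"ax": 0,"ay": 0,"az": 0},{"fingers": 0.05,"dx": 0,"dy": 0,"dz": 0,"ax": 0,"ay": 0,"az": 0}])

```text
t: 15.32
eef_pos: [474.3, -8.6, 148.9]
ee_rot: [-3.141, 0.001, -2.94]
force: [0.2, 0.4, -4.1]
grip_width: 58.6
grip_force: 124.8
```

```bash
python3 av.py;python3 s.py
```

```text
15.575 y,x moment, fz mean [-0.064 -0.014 -4.113] sd [0.014 0.016 0.296]
{'t': np.float64(15.625), 'eef_pos': array([473.166,  -8.378, 148.268]), 'ee_rot': array([ 3.142, -0.   , -2.94 ]), 'force': array([ 0.144, -0.056, -3.792]), 'wrist_torque': array([ 0.039, -0.067, -0.004]), 'grip_width': np.float64(58.49), 'grip_force': np.float64(124.81)}
about case y: -0.07305545530163123
```

Confirmed a second time (+0.075 and -0.064), so the middle case has the loose part. I'll carry it smoothly to above the mat.

drive_tool(deltas=[{"fingers": 0.05,"dx": -0.012,"dy": -0.003,"dz": -0.01,"ax": 0,"ay": 0,"az": 0},{"fingers": 0.05,"dx": -0.024,"dy": -0.006,"dz": -0.01,"ax": 0,"ay": 0,"az": 0},{"fingers": 0.05,"dx": -0.036,"dy": -0.009,"dz": -0.01,"ax": 0,"ay": 0,"az": 0},{"fingers": 0.05,"dx": -0.036,"dy": -0.01,"dz": 0,"ax": 0,"ay": 0,"az": 0},{"fingers": 0.05,"dx": -0.036,"dy": -0.01,"dz": 0,"ax": 0,"ay": 0,"az": 0},{"fingers": 0.05,"dx": -0.036,"dy": -0.009,"dz": 0,"ax": 0,"ay": 0,"az": 0},{"fingers": 0.05,"dx": -0.024,"dy": -0.006,"dz": 0,"ax": 0,"ay": 0,"az": 0},{"fingers": 0.05,"dx": -0.012,"dy": -0.004,"dz": 0,"ax": 0,"ay": 0,"az": 0},{"fingers": 0.05,"dx": 0,"dy": 0,"dz": 0,"ax": 0,"ay": 0,"az": 0},{"fingers": 0.05,"dx": 0,"dy": 0,"dz": 0,"ax": 0,"ay": 0,"az": 0},{"fingers": 0.05,"dx": 0,"dy": 0,"dz": 0,"ax": 0,"ay": 0,"az": 0},{"fingers": 0.05,"dx": 0,"dy": 0,"dz": 0,"ax": 0,"ay": 0,"az": 0}])

```text
t: 17.12
eef_pos: [695.7, -21.1, 178.5]
ee_rot: [3.142, -0.0, -2.941]
force: [0.2, 0.2, -4.2]
grip_width: 58.3
grip_force: 124.8
```

```bash
python3 s.py; python3 -c "
from h import *
save('end',r.capture('scene'))"
```

```text
{'t': np.float64(17.125), 'eef_pos': array([695.714, -21.081, 178.47 ]), 'ee_rot': array([ 3.142, -0.   , -2.941]), 'force': array([ 0.189,  0.169, -4.175]), 'wrist_torque': array([-0.036,  0.046, -0.008]), 'grip_width': np.float64(58.34), 'grip_force': np.float64(124.792)}
about case y: 0.052419976937359454
```

View pics/end.png

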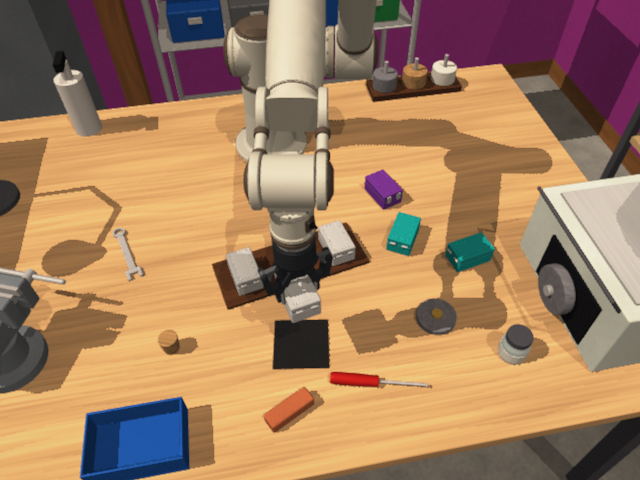

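The case is held level at about (302,300), raised above the mat at (301,343). The other two cases stand on the board at (244,271) and (337,243), and the bystanders are where they were. I'll hand in now.

```bash
python3 -c "
from h import *
print(r.close_job())"
```

```text
the job is handed in; nothing more can be done
None
```

The middle case is the one that rattles: its wrist moment swung about ±0.07 N m from end to end, while the left case stayed flat and is back upright on the board. The right case was never lifted. The middle case is held level and still about 190 mm above the mat's centre, and the job was handed in at about 17 s; no verdict was shown.

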